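# Stroke a row of cassette lids shut

## Robot

A 6-joint arm with a two-finger parallel gripper is mounted at the origin on a cart in front of the work surface, level with it; the furniture and walls round the work are solid. World frame = base frame: x ahead of the robot, y to its left, z up, the work surface at z = 0. Lengths are in m, angles in rad, forces in N, time in s.
With the tool pointing down it reaches from about 0.275 to 0.875 m from the base axis. Payload 12.5 kg.
Tool frame: the origin (TCP) lies on the centre line of the jaws, within the pads' length; the fingertips stand r.finger_overhang ahead of it and the grasp point (between the pads) lies 3 mm ahead of it (r.finger_overhang is the distance from the TCP to the fingertips, in m); z points along the fingers, y is the direction in which the jaws open and shut (so a half turn about z gives the same grasp; the last joint's range is limited). The gripper opens to 85 mm and grips with 20 to 120 N. Pads are 22 mm wide; open, the fingers measure 114 mm over their backs; the gripper's body (76 mm by 85 mm) begins 54 mm behind the grasp point. The pads swing forward as they close: fully open they stand 13 mm farther back than shut.
Start: joints at [-1.304, 0.351, 1.652, -0, 1.139, -0.085], TCP at [0.19, -0.516, 0.253] pointing down, gripper open.
Joint ranges: [-2.75, 2.75], [-0.79, 2.1], [0.01, 2.65], [-1.57, 4.71], [0.07, 3.14], [-2.87, 2.87]. Speed limits (rad/s): [2.22, 2.22, 2.79, 3.14, 3.14, 3.14].

## Interface

Orientations are given as a unit quaternion [x, y, z, w].
In Python, from cell import r, optics gives the robot as it stands. The module is installed in compiled form; this text tells all that it offers. Calls block until the motion is done:
- r.move_to(position, orientation): joint-space move of the TCP to a pose.
- r.move_linear(position, rot=None, vel=0.15): straight line of the TCP; rot=None keeps the orientation; vel is the mean speed in m/s.
- r.set_joints(angles): joint-space move.
- r.set_gripper(opening, squeeze=None): opening from 0.0 (shut) to 1.0 (fully open); squeeze is the grip in N (None keeps the last); returns when the fingers have stopped.
- r.sleep(seconds).
- r.inverse_kinematics(position, orientation): joint angles nearest the present ones, or None.
- optics.get_image(name): name is "scene" or "top" or "wrist"; returns a dict with "pixels" (420x560x3 uint8, red, green, blue), "depth" (420x560 float32, m along the optical axis (not along the pixel's ray), 0 where there is no reading), "fx", "fy", "cx", "cy" (pixels), "D" ([k1, k2, p1, p2, k3] as OpenCV has them; the pictures are not rectified), "camera_from_world" (4x4, takes a point from world to camera coordinates); the wrist camera has in their place "mount" (4x4, takes a point from camera to tool coordinates, whose origin is the TCP and whose axes are the flange's). Camera axes: x right, y down, z forward; pixel columns grow to the right and rows downward; lengths in m; the calibration is good to about 2 mm. A picture is of the moment at which its call begins: read the wrist's pose just before it.
A pose or a line that the arm cannot do raises r.PlanningError and nothing moves.
- r.hand_in(): hands the job in, once; it reports no verdict.
Readings, each from a call of its own:
- r.current_t(): time.
- r.current_q(): joint angles.
- r.current_qvel(): joint speeds.
- r.current_effort(): joint torques, N m.
- r.current_tool_pos(): TCP position.
- r.current_ee_rot(): TCP orientation.
- r.current_contact_force(): force on the tool from outside, world axes, zero at the start.
- r.current_torque(): the same for the moment, N m.
- r.current_opening(): opening from 0.0 (shut) to 1.0 (fully open).
Only numpy, scipy, OpenCV 4.12 (cv2) and the standard library are available. Lean on these libraries where they do the work, as an engineer would, in place of code of your own. Each camera call takes 0.05 s, during which the arm holds its last target. There are 200 camera calls.

## Task

The four tissue cassettes on the dark steel rack stand in a row with their lids ajar. Run the fingertips along the row in one light, unbroken stroke that begins at the end where the rack has a tongue and runs from the hinge of each lid toward its free edge, so that the lids fold shut flat one after another, from the first to the last. Stay low over the row until the last lid is shut, then lift clear; do not press hard, and do not lift the rack or push it out of its place; leave the things around it alone.

Things in the scene. Friction and masses are not known exactly. Their poses are not given: they have to be found in the camera images.
- rack: Loose dark steel rack, 196 x 60 mm, 2.2 kg, a low rounded tongue sticking out 41 mm at its -x end, with a row of four white tissue cassettes (40 mm long, 28 wide, 46 apart; centres at x = -69, -23, 23, 69 mm, y = 0). Origin: centre of underside. x runs along the row, from each lid's hinge toward its free edge; y across; z up. Tops of shut lids all lie 24 mm above the bench; only open lids are higher. 
- lid_1 (a joint): Slotted lid of the first cassette along rack x, 40 mm from hinge to free edge, 28 wide, 2 thick. Hinge 22 mm above the bench at the cassette's -x end. 0 rad = shut flat, grows as the free edge rises (max 1.3); starts at 0.5 to 0.9. Friction hinge 0.008 N m, no spring or snap: stays where left. Fingertips sliding from hinge to free edge fold it down; the other way they catch under it.
- lid_2 (a joint): Slotted lid of the second cassette along rack x, 40 mm from hinge to free edge, 28 wide, 2 thick. Hinge 22 mm above the bench at the cassette's -x end. 0 rad = shut flat, grows as the free edge rises (max 1.3); starts at 0.5 to 0.9. Friction hinge 0.008 N m, no spring or snap: stays where left. Fingertips sliding from hinge to free edge fold it down; the other way they catch under it.
- lid_3 (a joint): Slotted lid of the third cassette along rack x, 40 mm from hinge to free edge, 28 wide, 2 thick. Hinge 22 mm above the bench at the cassette's -x end. 0 rad = shut flat, grows as the free edge rises (max 1.3); starts at 0.5 to 0.9. Friction hinge 0.008 N m, no spring or snap: stays where left. Fingertips sliding from hinge to free edge fold it down; the other way they catch under it.
- lid_4 (a joint): Slotted lid of the fourth and last cassette along rack x, 40 mm from hinge to free edge, 28 wide, 2 thick. Hinge 22 mm above the bench at the cassette's -x end. 0 rad = shut flat, grows as the free edge rises (max 1.3); starts at 0.5 to 0.9. Friction hinge 0.008 N m, no spring or snap: stays where left. Fingertips sliding from hinge to free edge fold it down; the other way they catch under it.
- row_start (a point): Start of the row: middle of the hinge edge of the first lid, at the height of a shut lid's top (24 mm above the bench). A small ramp, 16 mm long, leads up to it from the tongue side. The strip that carries all cassettes is cushioned: under a finger it gives up to 4 mm downward, 1.5 N per mm.
- row_end (a point): End of the row: where the middle of the last lid's free edge comes to lie when it is shut, in the lid's top surface (24 mm above the bench); 178 mm from row_start.
- cap: Bystander, loose, to be left alone: white screw cap lying open side up, 61 mm across, 16 mm high. Origin: centre of its underside.
- petri: Bystander, loose, to be left alone: small clear petri dish with a ring of tape in it, 69 mm across, 13 mm high. Origin: centre of its underside.
- coverslips: Bystander, loose, to be left alone: small clear coverslip box, 28 x 28 mm, 25 mm high. Origin: centre of its underside.
- tweezers: Bystander, loose, to be left alone: steel forceps lying flat, 126 mm long along own y, 16 mm wide, 9 mm high. Origin: centre of its underside.
- marker: Bystander, loose, to be left alone: black and white marker pen lying flat, 137 mm long along own y, 12 mm high. Origin: centre of its underside.
- dropper: Bystander, loose, to be left alone: brown dropper bottle with black bulb, 43 mm across, 116 mm high, about 175 mm beside the row. Origin: centre of its underside.
There are look-alikes about, which are no part of the job. Of the things shaped like the rack, the steel one is meant.

How it is judged:
By the outcome, as a careful person would: the job done as asked, in the order asked, and still so for the second after the job is handed in, with the robot touching nothing.
It also fails if it takes over 38 s, if anything falls off the work surface, if the arm or the gripper's body presses on something with over 40 N, if the wrist force passes 120 N, or if a joint passes its speed limit or range.

## Working session

There is one attempt and no reset: what is moved stays moved. The work goes in short steps, each a Python script; the robot and the scene stay as the last script left them, time stands still between calls to the robot, and variables do not carry over. Pictures are saved under pics/ and viewed, about 8 in all and at most 12, crops included, and the job is handed in when it is done.

```bash
mkdir -p pics
python3 - <<'E'
from cell import r, optics
import cv2, pickle
print(r.current_t(), r.finger_overhang, r.current_tool_pos(), r.current_ee_rot())
for n in ("scene","top"):
    d=optics.get_image(n); pickle.dump(d,open(n+".pkl","wb"))
    cv2.imwrite(f"pics/{n}0.png",d["pixels"][:,:,::-1])
    print(n,d["fx"],d["fy"],d["cx"],d["cy"],d["D"],d["camera_from_world"])
E
```

```text
0.0 0.022 [ 0.18947381 -0.51599538  0.25275014] [ 9.84570027e-01  1.74990022e-01 -4.76335917e-05 -5.92928401e-04]
scene 456.6466441970503 456.6466441970503 275.62179483882977 206.8861086579585 [0.04790032 0.         0.         0.         0.        ] [[-0.9051022  -0.42458627 -0.0227267   0.52950941]
 [-0.22169709  0.51685724 -0.82686697  0.14227952]
 [ 0.36282282 -0.74336067 -0.56193817  0.76374934]
 [ 0.          0.          0.          1.        ]]
top 435.0125478874429 435.0125478874429 277.2215749024431 203.02317986310334 [-0.05849902  0.          0.          0.          0.        ] [[ 0.02786689 -0.99930193 -0.02488157  0.05745138]
 [-0.99124697 -0.02441178 -0.12974401  0.56289357]
 [ 0.12904604  0.02827934 -0.99123529  0.8450818 ]
 [ 0.          0.          0.          1.        ]]
```

View pics/top0.png

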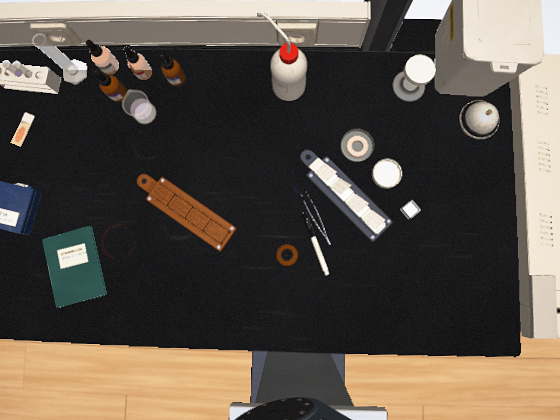

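View pics/scene0.png

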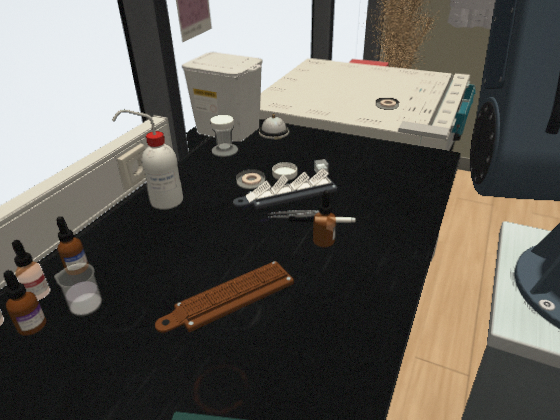

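The steel rack is at top-view (345,195), with its tongue at (307,157) at upper left and its far end at (383,235). The brown rack at (188,212) has no white cassettes and is wood or copper coloured, so it's the look-alike. The dropper is at (287,255). Next I'll get a rough pose and a wrist close-up.

```bash
cat > h.py <<'E'
import numpy as np, cv2
from scipy.spatial.transform import Rotation as R
def cast(d,px,z,Twc=None):
    """pixels -> world points on plane z; Twc = world_from_camera"""
    if Twc is None: Twc=np.linalg.inv(d["camera_from_world"])
    K=np.array([[d["fx"],0,d["cx"]],[0,d["fy"],d["cy"]],[0,0,1]])
    n=cv2.undistortPoints(np.float64(px).reshape(-1,1,2),K,np.float64(d["D"])).reshape(-1,2)
    v=np.c_[n,np.ones(len(n))]@Twc[:3,:3].T; o=Twc[:3,3]
    return o+v*((z-o[2])/v[:,2])[:,None]
def wristT(d,p,q):
    T=np.eye(4);T[:3,:3]=R.from_quat(q).as_matrix();T[:3,3]=p
    return T@d["mount"]
E
python3 - <<'E'
from h import *; import pickle
from cell import r,optics
d=pickle.load(open("top.pkl","rb"))
a,b,m,dr=cast(d,[(304,153),(383,236),(345,196),(287,255)],0.012)
print(a,b,m,dr, np.linalg.norm(b-a))
cv2.imwrite("pics/c1.png",cv2.resize(d["pixels"][135:255,270:430,::-1],None,fx=5,fy=5,interpolation=cv2.INTER_CUBIC))
w=optics.get_image("wrist"); print(w["fx"],w["mount"])
c=(b+a)/2; print(c,np.degrees(np.arctan2(*(b-a)[[1,0]])))
E
```

```text
[0.6727175  0.01918967 0.012     ] [ 0.50130656 -0.14713234  0.012     ] [ 0.58275554 -0.06809302  0.012     ] [0.45725927 0.0498257  0.012     ] 0.23884036074864837
298.89095577729745 [[ 5.56445027e-04 -9.50581840e-01 -3.10473599e-01  8.02674542e-02]
 [ 9.99999826e-01  5.90273475e-04 -1.50039027e-05 -1.45415382e-04]
 [ 1.97526768e-04 -3.10473537e-01  9.50582003e-01 -1.20134488e-01]
 [ 0.00000000e+00  0.00000000e+00  0.00000000e+00  1.00000000e+00]]
[ 0.58701203 -0.06397134  0.012     ] -135.86326269337414
```

View pics/c1.png

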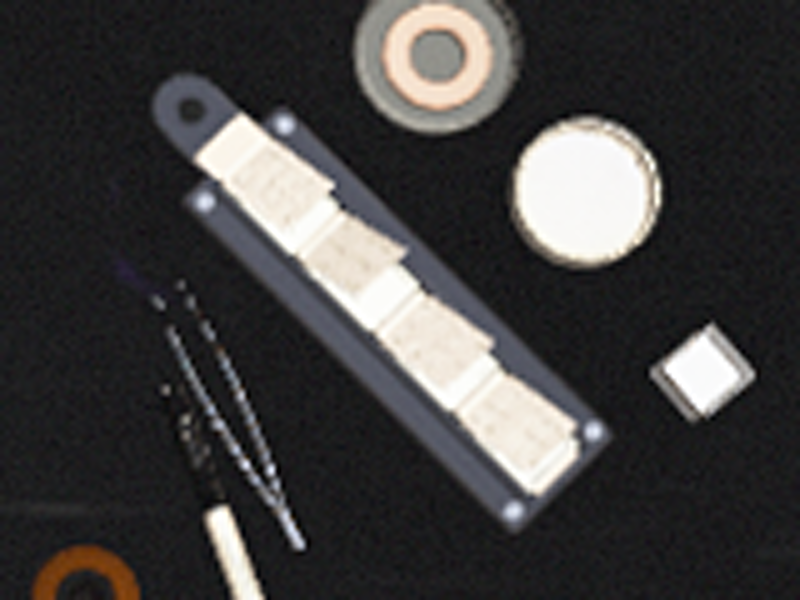

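```bash
cat >> h.py <<'E'
def quat(u):  # tool down, tool x along u
    x=np.array([u[0],u[1],0]);x/=np.linalg.norm(x); z=np.array([0,0,-1.])
    return R.from_matrix(np.c_[x,np.cross(z,x),z]).as_quat()
E
python3 - <<'E'
from h import *; import pickle
from cell import r,optics
d=pickle.load(open("top.pkl","rb"))
s=np.array([(285,125),(205,203),(593,430),(513,511)])/5+[270,135]
for z in (0.008,.014):
    P=cast(d,s,z); u=(P[2]+P[3]-P[0]-P[1]); L=np.linalg.norm(u)/2; u/=np.linalg.norm(u)
    print(z,P.mean(0),np.degrees(np.arctan2(u[1],u[0])),L,np.linalg.norm(P[0]-P[1]))
c=P.mean(0); n=np.array([-u[1],u[0],0])
for sg in (1,-1):
    q=quat(sg*u)
    for k in(-.12,0,.12): 
        j=r.inverse_kinematics(c+k*u+[0,0,.05],q); print(sg,k,None if j is None else np.round(j,2))
    print(sg, 'y',R.from_quat(q).as_matrix()[:,1])
E
```

```text
0.008 [ 0.57907866 -0.07819344  0.008     ] -134.29013988725671 0.1813007070144413 0.04794393756672832
0.014 [ 0.57820423 -0.07736095  0.014     ] -134.29013988725671 0.18009756534476298 0.047625773616653926
1 -0.12 [-0.06  0.77  1.46 -0.    0.91 -2.43]
1 0 [-0.21  0.66  1.69 -0.    0.79 -2.58]
1 0.12 [-0.41  0.58  1.86 -0.    0.7  -2.78]
1 y [-0.71581291  0.69829211  0.        ]
-1 -0.12 [-0.06  0.77  1.46 -0.    0.91  0.72]
-1 0 [-0.21  0.66  1.69 -0.    0.79  0.56]
-1 0.12 [-0.41  0.58  1.86 -0.    0.7   0.36]
-1 y [ 0.71581291 -0.69829211  0.        ]
```

Run:
```python
from h import *; import pickle
from cell import r,optics
u=np.array([np.cos(np.radians(-134.29)),np.sin(np.radians(-134.29)),0]); q=quat(-u); y=R.from_quat(q).as_matrix()[:,1]
c=np.array([.5785,-.0777,0])
r.move_to(c+.02*u+.09*y+[0,0,.2],q); r.set_gripper(0.0,20); r.sleep(.2)
p,qq=r.current_tool_pos(),r.current_ee_rot(); w=optics.get_image("wrist")
w["T"]=wristT(w,p,qq); pickle.dump(w,open("w.pkl","wb"))
cv2.imwrite("pics/w1.png",w["pixels"][:,:,::-1]); print(r.current_t(),p,r.finger_overhang,r.current_contact_force(),r.current_opening())
```

```text
3.225 [ 0.62896306 -0.15483902  0.19998083] 0.022 [-0.47516948 -0.2697805  -0.57469595] -0.001754692837952278
```

View pics/w1.png

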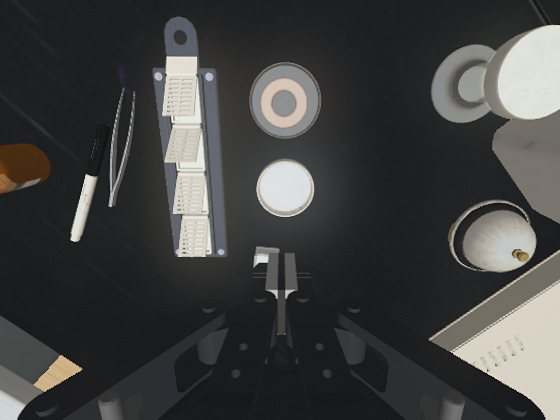

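The wrist view shows the steel rack upright in the image: tongue hole (180,37), screws (158,76), (209,76) and (221,252), and the lids between rows 75 and 255. I'll refine the screws and tongue by mask and check their heights from depth.

Run:
```python
from h import *; import pickle
w=pickle.load(open("w.pkl","rb")); d=pickle.load(open("top.pkl","rb"))
g=w["pixels"].astype(int); T=w["T"]
S=[]
for x,y in [(158,76),(209,76),(221,252)]:
    p=g[y-5:y+6,x-5:x+6].sum(2); m=p>p.min()+.7*(p.max()-p.min()); yy,xx=np.nonzero(m); S.append((x-5+xx.mean(),y-5+yy.mean()))
print(np.round(S,1))
def depthpt(px):
    z=w["depth"][int(round(px[1])),int(round(px[0]))]
    a=cast(w,[px],0,T)[0]-T[:3,3]; return T[:3,3]+a*z/(a@T[:3,2])
for s in S+[(180,22),(181,62),(190,122),(186,52)]: print(np.round(s,1),np.round(depthpt(s),4))
ts=np.array([(285,125),(205,203),(593,430)])/5+[270,135]
# second view: triangulate: wrist[0..2] order <-> top: left(158)=near tweezers=(205,203)
ts=ts[[1,0,2]]
for a,b in zip(S,ts):
    A=T[:3,3];v=cast(w,[a],0,T)[0]-A; D=np.linalg.inv(d["camera_from_world"])[:3,3]; e=cast(d,[b],0)[0]-D
    v/=np.linalg.norm(v);e/=np.linalg.norm(e); s=np.linalg.lstsq(np.c_[v,-e],D-A,rcond=None)[0]
    print('tri',np.round(A+v*s[0],4),np.round(D+e*s[1],4))
for z in(.008,.012):
    P=cast(w,S,z,T); u=P[2]-P[1]; c=(P[0]+P[2])/2; print(z,c,np.degrees(np.arctan2(u[1],u[0])),np.linalg.norm(u),np.linalg.norm(P[1]-P[0]))
cv2.imwrite("pics/w2.png",cv2.resize(w["pixels"][8:268,130:250,::-1],None,fx=2.3,fy=2.3,interpolation=cv2.INTER_CUBIC))
```

```text
[[157.8  75.9]
 [208.6  76.3]
 [220.6 251.6]]
[157.8  75.9] [0.6248 0.0045 0.0165]
[208.6  76.3] [ 0.6583 -0.0283  0.0163]
[220.6 251.6] [ 0.5321 -0.1571  0.0155]
[180  22] [0.6733 0.0177 0.0171]
[181  62] [ 0.6498 -0.0043  0.021 ]
[190 122] [ 0.6154 -0.0432  0.0194]
[186  52] [ 0.6588 -0.0008  0.0164]
tri [0.6247 0.0048 0.0158] [0.6236 0.0037 0.0156]
tri [ 0.6584 -0.0284  0.0168] [ 0.6576 -0.0292  0.0167]
tri [ 0.5323 -0.1571  0.0159] [ 0.5323 -0.1579  0.0161]
0.008 [ 0.57573078 -0.07560137  0.008     ] -134.36254521974664 0.18490235590982634 0.048270424891657664
0.012 [ 0.57713308 -0.07588244  0.012     ] -134.36254521974664 0.18253268530515845 0.04765180104353117
```

View pics/w2.png

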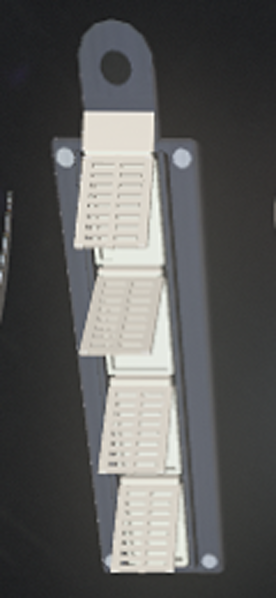

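Both views agree: screw height is 16 mm, rack centre about (0.578, -0.077) and row heading about -134.3°. I'll approach over the ramp and lower gently with force checks to calibrate the tip height.

```bash
cat >> h.py <<'E'
C=np.array([.5783,-.0767,0]); a_=np.radians(-134.33); U=np.array([np.cos(a_),np.sin(a_),0]); Q=quat(-U)
def tip(x,z): return C+U*x+[0,0,z+.022]
E
python3 - <<'E'
from h import *
from cell import r,optics
r.move_to(tip(-.104,.10),Q); r.move_linear(tip(-.104,.034),vel=.08); r.sleep(.3)
f=lambda: np.mean([(r.sleep(.01),np.array(r.current_contact_force()))[1] for _ in range(8)],0)
b=f(); print(r.current_t(),b)
for z in np.arange(.030,.0209,-.001):
    r.move_linear(tip(-.104,z),vel=.02); d=f()-b
    print(round(z,4),np.round(d,2),round(r.current_tool_pos()[2]-.022,5))
    if d[2]>1: break
p,qq=r.current_tool_pos(),r.current_ee_rot(); w=optics.get_image("wrist")
cv2.imwrite("pics/w3.png",w["pixels"][:,:,::-1]); s=optics.get_image("scene"); cv2.imwrite("pics/s3.png",cv2.resize(s["pixels"][130:230,210:370,::-1],None,fx=4,fy=4)); print(r.current_t())
E
```

```text
5.2917 [ 0.26622518  0.11863966 -0.24653062]
0.03 [-0.15  0.04  0.19] 0.02991
0.029 [-0.57 -0.23  0.39] 0.02901
0.028 [-0.34 -0.04  0.28] 0.02798
0.027 [-0.26 -0.26  0.37] 0.02696
0.026 [-0.27 -0.28  0.27] 0.02597
0.025 [-0.03 -0.2   0.17] 0.02498
0.024 [-0.35 -0.27  0.2 ] 0.02397
0.023 [-0.29 -0.55  0.52] 0.02298
0.022 [-0.24 -0.26  0.31] 0.02203
0.021 [-0.1  -0.16  1.75] 0.02112
8.6583
```

View pics/w3.png

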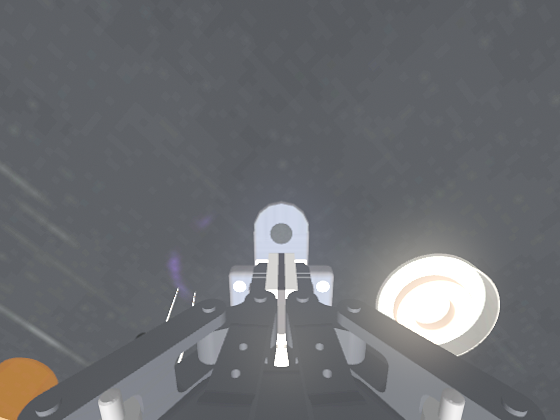

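Contact came at a tip height of about 21.8 mm on the ramp, which matches the nominal height. The fingers (column 281) are centred on the tongue hole (281) and between the screws (239/323). Next is a single stroke at a tip height of 23.0 mm (about 1 mm of cushion), then a lift.

Run:
```python
from h import *; import pickle
from cell import r,optics
r.move_linear(tip(-.104,.023),vel=.02)
r.move_linear(tip(.098,.023),vel=.04); print(r.current_t(),r.current_contact_force(),r.current_tool_pos()-tip(.098,.023))
r.move_linear(tip(.098,.12),vel=.1)
y=R.from_quat(Q).as_matrix()[:,1]
r.move_linear(C+.02*U+.09*y+[0,0,.2],vel=.15); r.sleep(.2)
p,qq=r.current_tool_pos(),r.current_ee_rot(); w=optics.get_image("wrist"); T=w["T"]=wristT(w,p,qq); pickle.dump(w,open("w4.pkl","wb"))
print(r.current_t())
cv2.imwrite("pics/w4.png",cv2.resize(w["pixels"][8:268,100:330,::-1],None,fx=2.3,fy=2.3,interpolation=cv2.INTER_CUBIC))
K=np.array([[w["fx"],0,w["cx"]],[0,w["fy"],w["cy"]],[0,0,1]]); W=np.linalg.inv(T)
for x in (-.053,-.035,-.007,.011,.039,.057,.08,.086):
    P=C+U*x+[0,0,.024]; px=cv2.projectPoints((W[:3,:3]@P+W[:3,3]).reshape(1,3),np.zeros(3),np.zeros(3),K,np.float64(w["D"]))[0].ravel()
    i,j=np.round(px).astype(int); z=np.median(w["depth"][j-2:j+3,i-2:i+3]); a=P-T[:3,3]; print(x,px.round(1),'height',round((T[:3,3]+a*z/(a@T[:3,2]))[2],4))
```

```text
14.1083 [-0.49855988  0.06024989 -0.21353   ] [-5.65526006e-05  2.37469994e-05 -1.30868462e-05]
16.5083
-0.053 [186.1 119. ] height 0.0233
-0.035 [188.  138.5] height 0.0229
-0.007 [190.8 167.4] height 0.0238
0.011 [192.5 185. ] height 0.0231
0.039 [194.9 211.2] height 0.0235
0.057 [196.4 227.3] height 0.0237
0.08 [198.3 247.1] height 0.0238
0.086 [198.7 252.1] height 0.0227
```

View pics/w4.png

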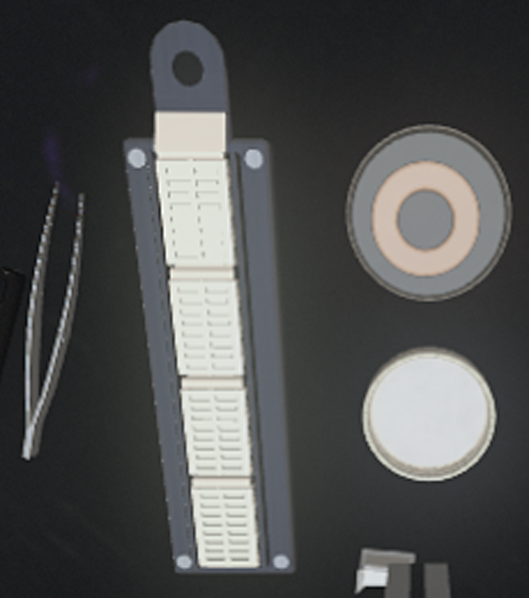

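All four lids lie flat, with heights of 23–24 mm. The rack and its neighbours look unmoved.

```bash
python3 -c "
from cell import r
r.hand_in(); print(r.current_t())"
```

```text
the job is handed in; nothing more can be done
the job is handed in; nothing more can be done
```

All four lids on the steel rack are shut flat, and the job is handed in. I closed them in one low stroke with the gripper shut, from the tongue end to past the last lid, then lifted clear.

- **Before the stroke:** I lowered the fingertips onto the ramp once as a light touch test. They met it at a tip height of about 21.8 mm, which fits the given heights, and the contact force was about 1.5 N. I then ran the stroke at 23 mm, about 1 mm into the cushion.
- **Lids:** the depth camera reads all four lid tops at 22.7–23.8 mm, against 24 mm nominal and within its roughly 2 mm accuracy.
- **Surroundings:** by eye in the last wrist picture, the rack sits where it was. The petri dish, cap and tweezers in that picture also look untouched. The coverslip box is only partly in view, and I did not look again at the marker or dropper after the stroke.
- **Time and force:** the arm was clear at 16.5 s of the 38 s limit. I read the force only at the end of the stroke, where it was about zero, so the force while sliding was not recorded.

No checks failed or disagreed.

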